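Slide case off the drying bench onto the slide box

TASK

Take the shorter of the two flat slide cases lying in the lanes of the drying bench: slide it along its lane towards the robot until well over a third of it, but less than half, sticks out over the bench's front edge, grip it there by its two sides, and stack it flat on top of the narrow wooden slide box, centred and lined up lengthwise with it. Do not let the case fall to the table, and leave the long case, the square box and the small bottle where they are.

Things in the scene. Friction and masses are not known exactly. Their poses are not given: they have to be found in the camera images.
- case: the case to move: a flat black plastic slide case, two whitish windows on top, 90 mm long (x), 52 wide (y), 8 thick, about 45 g, loose. Origin at the centre of its underside, z up. It lies in either lane, x along the lane, near end 40 to 75 mm behind the front edge, 2 mm of play to the ribs on each side; it slides freely and tips off once over half of it (45 mm) overhangs.
- long_case: bystander: a like case but 150 mm long with three windows, 52 mm wide, 8 mm thick, in the other lane. Origin at the centre of its underside.
- edge (a point): middle of the front edge of the fixed drying bench's top, at lane-floor level, 60 mm above the table; x points back along the lanes (away from the robot), y left, z up. White block, aluminium top, 220 mm long, 150 wide; two 56 mm lanes centred at y = +31 and -31 mm, open at both ends. Ribs stand 7 mm above the lane floors, so a case in its lane cannot be gripped. Before the edge: free space down to the table.
- slide_box: the box to stack on: a narrow, closed dark wooden slide box, 110 mm long (x), 36 mm wide (y), 50 mm high, 0.5 kg, standing loose on the table to the left or right of the bench, free table all round; 16 mm narrower than the case. Origin at the centre of its underside, z up.
- box_top (a point): centre of the slide box's flat top face, 50 mm above the table; axes as the slide box's.
- square_box: bystander: a squat closed dark wooden box, 75 x 75 mm, 40 mm high, loose on the other side of the bench. Origin at the centre of its underside.
- oil_bottle: bystander: a small amber bottle with a black cap, 32 mm across, 75 mm high, loose, left of the far end of the bench. Origin at the centre of its underside.
Mind the look-alikes: they are no part of the job. Leave any yellow look-alike of the case alone. Leave any blue look-alike of the slide_box alone.

How it is judged:
By the outcome, as a careful person would: the job done as asked, in the order asked, and still so for the second after the job is handed in, with the robot touching nothing.
It also fails if it takes over 50 s, if anything falls off the work surface, if the arm or the gripper's body presses on something with over 40 N, if the wrist force passes 120 N, or if a joint passes its speed limit or range.

ROBOT

A 6-joint arm with a two-finger parallel gripper is mounted at the origin on the work surface. World frame = base frame: x ahead of the robot, y to its left, z up, the work surface at z = 0. Lengths are in m, angles in degrees, forces in N, time in s.
With the tool pointing down it reaches from about 0.3 to 0.95 m from the base axis. Payload 3.1 kg.
Tool frame: the origin (TCP) lies at the very end of the fingers, on their centre line; the grasp point (between the pads) lies 19 mm behind it; z points along the fingers, y is the line along which they close (so a half turn about z gives the same grasp; the last joint's range is limited). The gripper opens to 85 mm and grips with 20 to 120 N. Pads are 22 mm wide; open, the fingers measure 114 mm over their backs; the gripper's body (76 mm by 85 mm) begins 54 mm behind the grasp point. The pads swing forward as they close: fully open they stand 13 mm farther back than shut.
Start: joints at [63.043, 17.653, 93.61, -0, 68.738, -3.994], TCP at [0.244, 0.575, 0.231] pointing down, gripper open.
Joint ranges: [-175.34, 175.34], [-45.06, 112.39], [2.9, 150.54], [-68.45, 248.45], [3.09, 151.38], [-168.51, 168.51]. Speed limits (degrees/s): [159.86, 159.86, 180, 180, 180, 180].

INTERFACE

Orientations are given as [roll, pitch, yaw] about the fixed x, y, z axes, in that order (R = Rz(yaw) Ry(pitch) Rx(roll)).
In Python, from rig import * gives the robot as it stands.
- The arm moves only by the shell command python3 -m pendant 'ROWS' [OPENING] [FORCE]. ROWS is JSON, a list of rows, each an object of numbers: "x", "y", "z": the shift along the world's x, y, z in mm; "wx", "wy", "wz": the turn, a rotation vector about the world's x, y, z in rad. In form: [{"x": .., "y": .., "z": .., "wx": .., "wy": .., "wz": ..}, ...]. A call has 1 to 5 rows; each row is the pose to reach, as a shift and turn from the pose commanded when the call began; what a row does not reach only later rows make up. A row lasts 1/10 s, in which the tool goes at most 50 mm and 8.59 degrees, less where a joint would pass 70% of its speed; a pose out of reach is approached as far as the arm can. A call with a gripper value outside its range is refused whole. OPENING is the closure, from -1 (fully open) to 1 (shut), so that 0 is half open, set as the call begins (- or left out, the last holds). The fingers move at their own pace and stop on an object; FORCE is the grip in N (left out, the last holds). Time passes only in rows, so rows that repeat a pose let the fingers close. It gives the time, the measured TCP pose, the force, the opening and the grip force at its end, in the units of the state.
- get_state(): the state, without advancing time (a new reading comes with each control period).
- grab_frame(name): name is "side" or "top"; returns (picture, depth): 420x560x3 uint8, blue, green, red; 420x560 float32, m along the optical axis (not along the pixel's ray), 0 where there is no reading.
- get_calibration(name): a dict with "fx", "fy", "cx", "cy" (pixels), "k1" (the pictures are not rectified: a ray, as slopes to the right and down, at radius r is drawn at 1 + k1 r^2 times it, then the intrinsics apply), "world_to_cam" (4x4, takes a point from world to camera coordinates). Camera axes: x right, y down, z forward; pixel columns grow to the right and rows downward; lengths in m; the calibration is good to about 2 mm. A picture is of the moment at which its call begins. get_calibration takes no time and is no camera call.
- job_done(): hands the job in; it is judged then, once.
Trained networks look in the newest picture that a camera, given by its name, has taken for a name from the list of things; names that differ only in an ending like _2 or _b are one class to them, and where a whole thing is asked for, a point or a joint stands for the part that bears it (a point fixed in the world has none). Each returns a list of dicts, best first, with "score" (0 to 1); they miss things now and then, are a little off and sometimes report something else, mostly with a low value. They report only what shows in the picture. A call takes as long as a camera call. They do not tell look-alikes from the thing itself.
- find_in(name, camera): "bbox" ([left, top, right, bottom] in pixels, round what is visible of it).
- silhouettes(name, camera): "mask" (420x560 bool, what is visible of it) and "bbox" ([left, top, right, bottom] in pixels, round what is visible of it).
- spot_point(name, camera): "pixel" ([column, row] in pixels: a listed point, or the origin of a listed thing).
The state is a dict: "time_s": time; "joints": joint angles; "dq": joint speeds; "effort": joint torques, N m; "eef_pos": TCP position; "ee_rot": TCP orientation; "wrist_force": force on the tool from outside, world axes, zero at the start; "torque": the same for the moment, N m; "opening": finger opening in m; "grip_force": force on a finger pad.
Only numpy, scipy, OpenCV 4.12 (cv2) and the standard library are available. Lean on these libraries where they do the work, as an engineer would, in place of code of your own. Each camera call takes 0.05 s, during which the arm holds its last target. There are 200 camera calls.

## Working session

There is one attempt and no reset: what is moved stays moved. The work goes in short steps, Python scripts to look and compute and a shell command to move; the robot and the scene stay as the last step left them, time stands still between calls to the robot, and variables do not carry over. Pictures are saved under pics/ and viewed, at most 10 in all, crops included, and the job is handed in when it is done.

```bash
mkdir -p pics; cat > h.py <<'E'
from rig import *
import numpy as np, cv2
def pts(cam,depth,mask=None):
    c=get_calibration(cam); v,u=np.nonzero((depth>0) if mask is None else (mask&(depth>0)))
    x=(u-c["cx"])/c["fx"]; y=(v-c["cy"])/c["fy"]
    xd,yd=x.copy(),y.copy()
    for _ in range(10):
        r=x*x+y*y; s=1+c["k1"]*r; x=xd/s; y=yd/s
    z=depth[v,u]; P=np.stack([x*z,y*z,z],1)
    T=np.linalg.inv(np.array(c["world_to_cam"])); return P@T[:3,:3].T+T[:3,3],u,v
def proj(cam,p):
    c=get_calibration(cam); q=np.array(c["world_to_cam"])@np.append(p,1); x,y=q[:2]/q[2]; s=1+c["k1"]*(x*x+y*y)
    return c["fx"]*x*s+c["cx"],c["fy"]*y*s+c["cy"]
E
python3 - <<'E'
from h import *
for n in("top","side"):
    b,d=grab_frame(n); cv2.imwrite(f"pics/{n}0.png",b); np.save(f"d_{n}0.npy",d)
    for t in("case","long_case","slide_box","square_box","oil_bottle"):
        for r in silhouettes(t,n):
            m=np.array(r["mask"]); P,u,v=pts(n,d,m)
            zt=np.percentile(P[:,2],90); Q=P[abs(P[:,2]-zt)<.006]
            rc=cv2.minAreaRect((Q[:,:2]*1000).astype(np.float32))
            print(n,t,round(r["score"],2),r["bbox"],"z",zt.round(3),rc, b[m].mean(0).round())
    for r in spot_point("edge",n): print(n,"edge",r)
E
```

```text
top case 0.96 [175.4, 216.0, 196.9, 247.5] z 0.011 ((554.3273315429688, 199.81141662597656), (89.64193725585938, 52.101871490478516), 7.432643413543701) [ 56. 111. 111.]
top case 0.79 [230.0, 209.8, 255.4, 245.0] z 0.071 ((554.9351806640625, 41.72975540161133), (90.53326416015625, 51.28559112548828), 13.993413925170898) [80. 77. 76.]
top case 0.24 [119.8, 258.4, 159.0, 294.3] z 0.042 ((425.19482421875, 325.26019287109375), (76.19330596923828, 77.52590942382812), 19.908437728881836) [29. 36. 52.]
top long_case 0.56 [251.1, 197.2, 281.1, 250.6] z 0.071 ((562.7398071289062, -18.930282592773438), (147.86056518554688, 55.169559478759766), 12.879015922546387) [86. 82. 82.]
top slide_box 0.97 [370.9, 241.9, 400.0, 289.5] z 0.053 ((448.6359558105469, -338.49566650390625), (111.96835327148438, 36.79371643066406), 14.372614860534668) [30. 37. 52.]
top slide_box 0.92 [415.7, 218.5, 439.5, 262.0] z 0.054 ((518.1476440429688, -461.4043884277344), (37.06806182861328, 111.82500457763672), 75.85126495361328) [87. 51. 37.]
top square_box 0.67 [118.0, 259.6, 157.5, 295.6] z 0.042 ((424.5270080566406, 
[... 1219 characters left out ...]
949219), (109.9664077758789, 38.2906608581543), 14.7218017578125) [19. 28. 47.]
side slide_box 0.27 [250.7, 172.8, 313.9, 209.0] z 0.071 ((563.2384033203125, -14.670974731445312), (151.07408142089844, 57.39464569091797), 13.708415985107422) [84. 87. 87.]
side square_box 0.64 [197.8, 103.7, 234.2, 134.2] z 0.041 ((425.37158203125, 327.27239990234375), (76.98533630371094, 79.72417449951172), 20.81667137145996) [14. 24. 41.]
side oil_bottle 0.52 [301.7, 114.1, 314.3, 140.7] z 0.07 ((672.9168090820312, 224.6549072265625), (17.128753662109375, 13.309671401977539), 80.00214385986328) [39. 50. 61.]
side edge {'pixel': [240.2, 196.9], 'score': 0.73}
side edge {'pixel': [217.0, 123.9], 'score': 0.49}
```

View pics/top0.png

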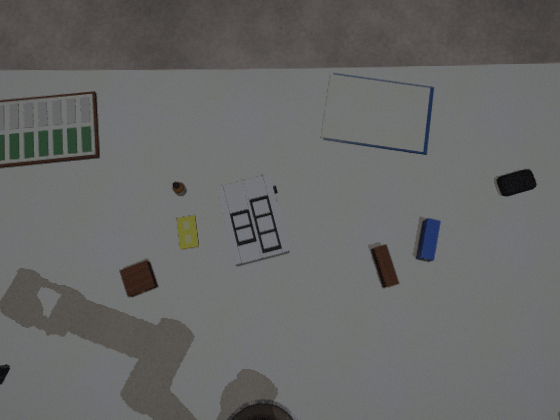

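View pics/side0.png

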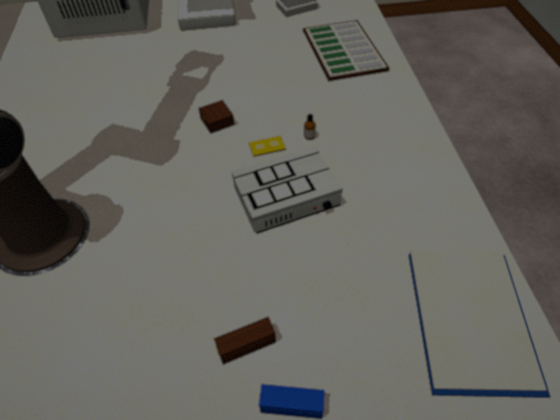

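Top view: the black two-window case is at (243,227) in the bench's left lane, with the three-window long case at (266,224). The yellow look-alike is at (187,232). The dark wooden narrow box is at (385,266) and its blue look-alike at (428,240). The square box is at (138,278). The black two-window case and the brown narrow box fit the description, so I'll confirm them in a crop.

```bash
python3 - <<'E'
from h import *
b=cv2.imread("pics/top0.png"); c=b[165:300,165:445]; c=cv2.convertScaleAbs(cv2.resize(c,None,fx=2.8,fy=2.8,interpolation=cv2.INTER_CUBIC),alpha=1.6); cv2.imwrite("pics/crop0.png",c)
s=get_state(); print({k:s[k] for k in("time_s","eef_pos","ee_rot","wrist_force","opening")})
for cam,e in(("top",1),("side",1)):
    d=np.load(f"d_{cam}0.npy"); P,u,v=pts(cam,d)
    a=np.radians(13.9);R=np.array([[np.cos(a),np.sin(a)],[-np.sin(a),np.cos(a)]])
    m=(P[:,2]>.055)&(P[:,2]<.085)&(abs(P[:,0]-.58)<.16)&(abs(P[:,1]-.015)<.14)
    rc=cv2.minAreaRect((P[m,:2]*1000).astype(np.float32)); print(cam,rc)
    t=(abs(P[:,0]-.4)<.1)&(abs(P[:,1]+.1)<.1)&(P[:,2]<.02); print("table z",np.median(P[t,2]))
    z=P[m]; h=np.histogram(z[:,2],np.arange(.055,.085,.001)); print(h[0])
E
```

```text
{'time_s': 0.7, 'eef_pos': array([0.24389386, 0.57547517, 0.23132058]), 'ee_rot': array([1.79996348e+02, 8.07483283e-04, 1.57035361e+02]), 'wrist_force': array([-0.22978908, -0.43083695, -0.49714417]), 'opening': 0.08551935845841531}
top ((579.6943359375, 17.027076721191406), (220.17355346679688, 149.9829864501953), 13.750200271606445)
table z -3.408678263272513e-05
[ 83  99 142 214 230 228 202 201 202 280 374 462 450 442 360 219 133  54
  26   7   6   2   0   0   0   0   0   0   0   0]
side ((578.654296875, 19.323745727539062), (220.901123046875, 154.651611328125), 13.82338809967041)
table z 0.000705133271183267
[ 29  39  59 146 270 384 299 196 113 116 237 427 688 796 587 309 114  24
   4   0   0   0   0   0   0   0   0   0   0   0]
```

View pics/crop0.png

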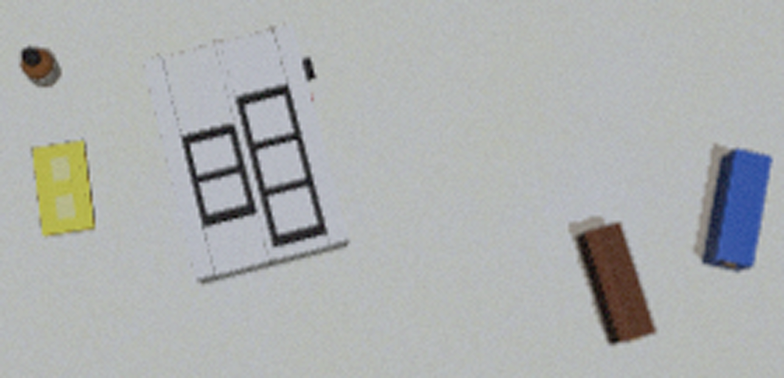

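The crop confirms it: the black two-window case is in the left lane (scene frame about (243,227)) and the brown narrow box is at (385,266). Next I'll move the shut fingers to behind the case.

```bash
P="python3 -m pendant"
$P '[{"x":27,"y":-37,"wz":0.046},{"x":54,"y":-74,"wz":0.092},{"x":81,"y":-111,"wz":0.138},{"x":108,"y":-148,"wz":0.184},{"x":135,"y":-185,"wz":0.23}]' 1 30
$P '[{"x":27,"y":-37,"wz":0.046},{"x":54,"y":-74,"wz":0.092},{"x":81,"y":-111,"wz":0.138},{"x":108,"y":-148,"wz":0.184},{"x":135,"y":-185,"wz":0.23}]'
$P '[{"x":28,"y":-36,"wz":0.046},{"x":56,"y":-72,"wz":0.092},{"x":84,"y":-108,"wz":0.138},{"x":111,"y":-144,"wz":0.182},{"x":111,"y":-144,"wz":0.182}]'
python3 -c "
from rig import *
s=get_state();print(s['joints'],s['eef_pos'],s['ee_rot'],s['opening'])"
```

```text
[ 6.30415634e+01  1.76499671e+01  9.36077548e+01 -5.91440935e-04
  6.87385790e+01 -3.99358273e+00] [0.24389386 0.57547517 0.23132058] [1.79996348e+02 8.07483283e-04 1.57035361e+02] 0.08551935845841531schema error: expected keys x, y, z, wx, wy, wz
schema error: expected keys x, y, z, wx, wy, wz
schema error: expected keys x, y, z, wx, wy, wz
```

All six keys are required.

```bash
P="python3 -m pendant"
$P '[{"x":27,"y":-37,"z":0,"wx":0,"wy":0,"wz":0.046},{"x":54,"y":-74,"z":0,"wx":0,"wy":0,"wz":0.092},{"x":81,"y":-111,"z":0,"wx":0,"wy":0,"wz":0.138},{"x":108,"y":-148,"z":0,"wx":0,"wy":0,"wz":0.184},{"x":135,"y":-185,"z":0,"wx":0,"wy":0,"wz":0.23}]' 1 30
$P '[{"x":27,"y":-37,"z":0,"wx":0,"wy":0,"wz":0.046},{"x":54,"y":-74,"z":0,"wx":0,"wy":0,"wz":0.092},{"x":81,"y":-111,"z":0,"wx":0,"wy":0,"wz":0.138},{"x":108,"y":-148,"z":0,"wx":0,"wy":0,"wz":0.184},{"x":135,"y":-185,"z":0,"wx":0,"wy":0,"wz":0.23}]'
$P '[{"x":28,"y":-36,"z":0,"wx":0,"wy":0,"wz":0.046},{"x":56,"y":-72,"z":0,"wx":0,"wy":0,"wz":0.092},{"x":84,"y":-108,"z":0,"wx":0,"wy":0,"wz":0.138},{"x":111,"y":-144,"z":0,"wx":0,"wy":0,"wz":0.182},{"x":111,"y":-144,"z":0,"wx":0,"wy":0,"wz":0.182}]'
python3 -c "
from rig import *
s=get_state();print(s['joints'],s['eef_pos'],s['ee_rot'],s['opening'])"
```

```text
time_s: 1.2
eef_pos: [0.3797, 0.3891, 0.2315]
ee_rot: [180.0, 0.0, 170.4]
wrist_force: [0.4, 0.7, -0.3]
opening: 0.0122
grip_force: 0.0
time_s: 1.7
eef_pos: [0.5149, 0.2039, 0.2316]
ee_rot: [180.0, 0.0, -176.5]
wrist_force: [-0.1, 1.4, -0.2]
opening: -0.0001
grip_force: 0.0
time_s: 2.2
eef_pos: [0.6281, 0.0565, 0.2315]
ee_rot: [-179.8, 0.1, -166.5]
wrist_force: [-0.4, 0.2, 0.8]
opening: 0.0002
grip_force: 0.0
[   1.25031894   18.15207752   92.92359407   -0.14468972   68.74211589
 -102.24604657] [0.62814589 0.05647311 0.2315433 ] [-1.79829425e+02  1.49368717e-01 -1.66451167e+02] 0.00015070449894427523
```

```bash
P="python3 -m pendant"
$P '[{"x":0,"y":0,"z":-45,"wx":0,"wy":0,"wz":0},{"x":0,"y":0,"z":-90,"wx":0,"wy":0,"wz":0},{"x":0,"y":0,"z":-130,"wx":0,"wy":0,"wz":0},{"x":0,"y":0,"z":-145,"wx":0,"wy":0,"wz":0},{"x":0,"y":0,"z":-145,"wx":0,"wy":0,"wz":0}]'
$P '[{"x":0,"y":0,"z":0,"wx":0,"wy":0,"wz":0},{"x":0,"y":0,"z":0,"wx":0,"wy":0,"wz":0}]'
python3 - <<'E'
from h import *
b,d=grab_frame("top"); cv2.imwrite("pics/top1.png",cv2.resize(b[160:280,190:310],None,fx=5,fy=5))
s=get_state();print(s['eef_pos'],s['ee_rot'],s['wrist_force'])
E
```

```text
time_s: 2.7
eef_pos: [0.6221, 0.0619, 0.0834]
ee_rot: [179.9, -0.4, -166.2]
wrist_force: [-0.2, -0.4, 0.4]
opening: -0.0002
grip_force: 0.0
time_s: 2.9
eef_pos: [0.6274, 0.0618, 0.0894]
ee_rot: [-179.9, 0.3, -166.2]
wrist_force: [0.9, 0.4, -0.1]
opening: 0.0001
grip_force: 0.0
[0.62728192 0.06170806 0.08933761] [-179.93494275    0.306532   -166.17176061] [ 0.12099767  0.48997037 -0.31022135]
```

View pics/top1.png

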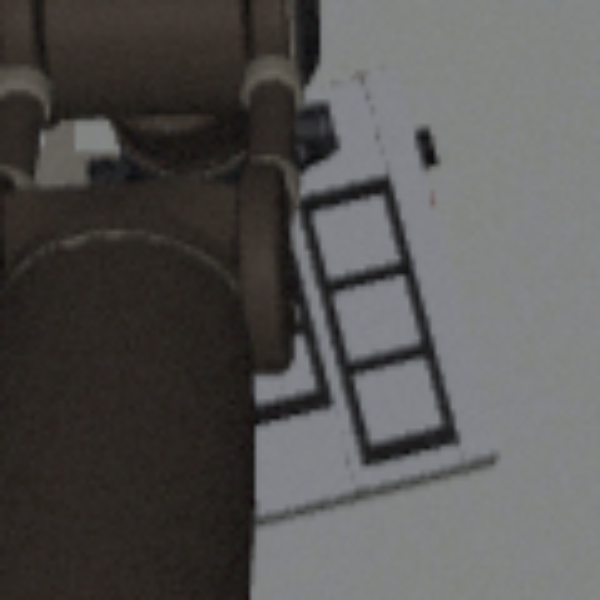

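The arm hides the case's far end, but the near end still shows at crop pixels (255-325,405). I'll lower the fingers into the lane.

```bash
P="python3 -m pendant"
$P '[{"x":0,"y":0,"z":-6,"wx":0,"wy":0,"wz":0},{"x":0,"y":0,"z":-12,"wx":0,"wy":0,"wz":0},{"x":0,"y":0,"z":-12,"wx":0,"wy":0,"wz":0},{"x":0,"y":0,"z":-12,"wx":0,"wy":0,"wz":0},{"x":0,"y":0,"z":-12,"wx":0,"wy":0,"wz":0}]'
$P '[{"x":0,"y":0,"z":-4,"wx":0,"wy":0,"wz":0},{"x":0,"y":0,"z":-8,"wx":0,"wy":0,"wz":0},{"x":0,"y":0,"z":-9,"wx":0,"wy":0,"wz":0},{"x":0,"y":0,"z":-9,"wx":0,"wy":0,"wz":0},{"x":0,"y":0,"z":-9,"wx":0,"wy":0,"wz":0}]'
```

```text
time_s: 3.45
eef_pos: [0.6249, 0.0614, 0.0742]
ee_rot: [180.0, -0.0, -166.2]
wrist_force: [-0.2, -0.7, 0.3]
opening: 0.0
grip_force: 0.0
time_s: 3.95
eef_pos: [0.6249, 0.0615, 0.0652]
ee_rot: [180.0, -0.0, -166.2]
wrist_force: [-0.1, -1.1, -0.8]
opening: 0.0001
grip_force: 0.0
```

```bash
P="python3 -m pendant"
$P '[{"x":0,"y":0,"z":-2,"wx":0,"wy":0,"wz":0},{"x":-6,"y":-1.5,"z":-2,"wx":0,"wy":0,"wz":0},{"x":-11,"y":-2.7,"z":-2,"wx":0,"wy":0,"wz":0},{"x":-16,"y":-3.9,"z":-2,"wx":0,"wy":0,"wz":0},{"x":-20,"y":-4.9,"z":-2,"wx":0,"wy":0,"wz":0}]'
$P '[{"x":-4,"y":-1,"z":0,"wx":0,"wy":0,"wz":0},{"x":-8,"y":-2,"z":0,"wx":0,"wy":0,"wz":0},{"x":-12,"y":-2.9,"z":0,"wx":0,"wy":0,"wz":0},{"x":-16,"y":-3.9,"z":0,"wx":0,"wy":0,"wz":0},{"x":-20,"y":-4.9,"z":0,"wx":0,"wy":0,"wz":0}]'
$P '[{"x":-4,"y":-1,"z":0,"wx":0,"wy":0,"wz":0},{"x":-8,"y":-2,"z":0,"wx":0,"wy":0,"wz":0},{"x":-12,"y":-2.9,"z":0,"wx":0,"wy":0,"wz":0},{"x":-16,"y":-3.9,"z":0,"wx":0,"wy":0,"wz":0},{"x":-18,"y":-4.4,"z":0,"wx":0,"wy":0,"wz":0}]'
$P '[{"x":0,"y":0,"z":0,"wx":0,"wy":0,"wz":0},{"x":0,"y":0,"z":0,"wx":0,"wy":0,"wz":0},{"x":0,"y":0,"z":0,"wx":0,"wy":0,"wz":0}]'
python3 - <<'E'
from h import *
a=np.radians(13.8);ex=np.array([np.cos(a),np.sin(a)]);ey=np.array([-ex[1],ex[0]]);E=np.array([.4726,-.0084])
print("tcp",(get_state()["eef_pos"][:2]-E)@np.c_[ex,ey])
for n in("side","top"):
    b,d=grab_frame(n)
    cv2.imwrite(f"pics/{n}2.png",cv2.resize(b[150:270,200:340] if n=="top" else b[110:230,200:340],None,fx=5,fy=5))
    for r in silhouettes("case",n):
        P,u,v=pts(n,d,np.array(r["mask"])); q=P[abs(P[:,2]-.071)<.006]; 
        if len(q)<20: continue
        q=(q[:,:2]-E)@np.c_[ex,ey]; print(n,r["score"],r["bbox"],np.percentile(q,[1,50,99],axis=0).round(4).tolist())
E
```

```text
time_s: 4.45
eef_pos: [0.6042, 0.0564, 0.0633]
ee_rot: [180.0, -0.0, -166.2]
wrist_force: [-0.5, 0.9, 0.5]
opening: -0.0001
grip_force: 0.1
time_s: 4.95
eef_pos: [0.5847, 0.0516, 0.0634]
ee_rot: [-180.0, 0.0, -166.2]
wrist_force: [0.4, -0.0, 0.4]
opening: -0.0002
grip_force: 0.2
time_s: 5.45
eef_pos: [0.5664, 0.0472, 0.0632]
ee_rot: [180.0, -0.0, -166.2]
wrist_force: [-0.1, -0.1, -0.1]
opening: -0.0
grip_force: 0.2
time_s: 5.75
eef_pos: [0.5668, 0.0473, 0.0632]
ee_rot: [180.0, -0.0, -166.2]
wrist_force: [0.0, 0.4, -0.3]
opening: 0.0003
grip_force: 0.0
tcp [0.10479217 0.03159614]
side 0.56 [234.2, 165.9, 275.1, 190.5] [[0.0024, 0.0068], [0.0452, 0.0306], [0.0898, 0.0571]]
top 0.38 [257.5, 246.9, 261.1, 260.3] [[0.003, 0.0024], [0.0135, 0.0076], [0.0312, 0.0138]]
```

View pics/side2.png

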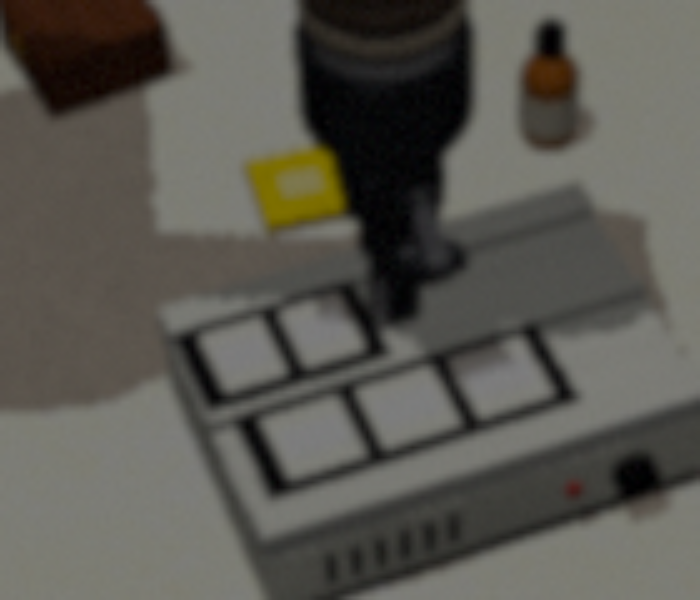

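The side crop shows the fingers behind the case (380,310), whose near end is almost at the front edge (190,345). I'll push on about 38 mm and measure again.

```bash
P="python3 -m pendant"
$P '[{"x":-4,"y":-1,"z":0,"wx":0,"wy":0,"wz":0},{"x":-8,"y":-2,"z":0,"wx":0,"wy":0,"wz":0},{"x":-12,"y":-2.9,"z":0,"wx":0,"wy":0,"wz":0},{"x":-16,"y":-3.9,"z":0,"wx":0,"wy":0,"wz":0},{"x":-20,"y":-4.9,"z":0,"wx":0,"wy":0,"wz":0}]'
$P '[{"x":-4,"y":-1,"z":0,"wx":0,"wy":0,"wz":0},{"x":-8,"y":-2,"z":0,"wx":0,"wy":0,"wz":0},{"x":-12,"y":-2.9,"z":0,"wx":0,"wy":0,"wz":0},{"x":-15,"y":-3.7,"z":0,"wx":0,"wy":0,"wz":0},{"x":-17,"y":-4.2,"z":0,"wx":0,"wy":0,"wz":0}]'
$P '[{"x":0,"y":0,"z":0,"wx":0,"wy":0,"wz":0},{"x":0,"y":0,"z":0,"wx":0,"wy":0,"wz":0}]'
python3 - <<'E'
from h import *
a=np.radians(13.8);ex=np.array([np.cos(a),np.sin(a)]);ey=np.array([-ex[1],ex[0]]);E=np.array([.4726,-.0084])
print("tcp",(get_state()["eef_pos"][:2]-E)@np.c_[ex,ey])
b,d=grab_frame("side"); cv2.imwrite("pics/side3.png",cv2.resize(b[110:230,200:340],None,fx=5,fy=5))
P,u,v=pts("side",d); B=(P[:,:2]-E)@np.c_[ex,ey]
m=(abs(P[:,2]-.069)<.006)&(abs(B[:,1]-.031)<.02)&(B[:,0]>-.1)&(B[:,0]<.04)
print("near end pct",np.percentile(B[m,0],[0,1,3]))
m2=(abs(P[:,2]-.068)<.008)&(abs(B[:,1]+.031)<.04)&(B[:,0]>-.1)&(B[:,0]<.04); print("edge pct",np.percentile(B[m2,0],[0,1,3]))
for r in silhouettes("case","side"):
    P,u,v=pts("side",d,np.array(r["mask"])); q=(P[:,:2]-E)@np.c_[ex,ey]; q=q[abs(P[:,2]-.071)<.006]
    if len(q)>20: print(r["score"],r["bbox"],np.percentile(q,[1,50,99],axis=0).round(4).tolist())
E
```

```text
time_s: 6.45
eef_pos: [0.5466, 0.0423, 0.0634]
ee_rot: [-180.0, 0.0, -166.2]
wrist_force: [0.7, 0.4, 1.1]
opening: -0.0
grip_force: 0.3
time_s: 6.95
eef_pos: [0.5295, 0.0381, 0.0632]
ee_rot: [180.0, -0.0, -166.2]
wrist_force: [0.5, 0.5, -0.1]
opening: -0.0
grip_force: 0.2
time_s: 7.15
eef_pos: [0.5295, 0.0382, 0.0631]
ee_rot: [180.0, -0.0, -166.2]
wrist_force: [0.6, 0.5, -0.2]
opening: 0.0001
grip_force: 0.0
tcp [0.06637471 0.03164746]
near end pct [-0.03636473 -0.03598128 -0.03448368]
edge pct [-0.03636412 -0.03285006 -0.02444883]
0.7 [215.4, 170.5, 260.5, 197.5] [[-0.0357, 0.0049], [0.0063, 0.0299], [0.0524, 0.0568]]
```

View pics/side3.png

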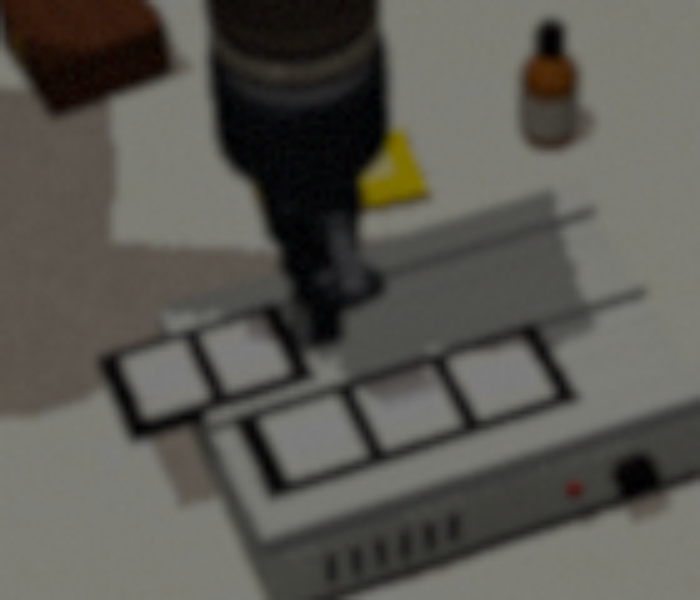

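Side crop: the case sticks out by about 36 mm, with its near end at (105,360)-(135,435) against the edge at (205,420). I'll push 2.5 mm more, then retreat, lift, open and go round to the front.

```bash
P="python3 -m pendant"
$P '[{"x":-1.2,"y":-0.3,"z":0,"wx":0,"wy":0,"wz":0},{"x":-2.4,"y":-0.6,"z":0,"wx":0,"wy":0,"wz":0},{"x":-2.4,"y":-0.6,"z":0,"wx":0,"wy":0,"wz":0},{"x":2,"y":0.5,"z":0,"wx":0,"wy":0,"wz":0},{"x":8,"y":2,"z":0,"wx":0,"wy":0,"wz":0}]'
$P '[{"x":0,"y":0,"z":5,"wx":0,"wy":0,"wz":0},{"x":0,"y":0,"z":25,"wx":0,"wy":0,"wz":0},{"x":0,"y":0,"z":60,"wx":0,"wy":0,"wz":0},{"x":0,"y":0,"z":80,"wx":0,"wy":0,"wz":0},{"x":0,"y":0,"z":80,"wx":0,"wy":0,"wz":0}]'
$P '[{"x":-30,"y":-7.4,"z":0,"wx":0,"wy":0,"wz":0},{"x":-65,"y":-16,"z":0,"wx":0,"wy":0,"wz":0},{"x":-93,"y":-23,"z":0,"wx":0,"wy":0,"wz":0},{"x":-93,"y":-23,"z":0,"wx":0,"wy":0,"wz":0},{"x":-93,"y":-23,"z":0,"wx":0,"wy":0,"wz":0}]' -1 30
python3 - <<'E'
from h import *
a=np.radians(13.8);ex=np.array([np.cos(a),np.sin(a)]);ey=np.array([-ex[1],ex[0]]);E=np.array([.4726,-.0084])
s=get_state();print("tcp",(s["eef_pos"][:2]-E)@np.c_[ex,ey],s["eef_pos"],s["opening"])
b,d=grab_frame("side")
for r in silhouettes("case","side"):
    P,u,v=pts("side",d,np.array(r["mask"])); q=(P[:,:2]-E)@np.c_[ex,ey]; q=q[abs(P[:,2]-.071)<.006]
    if len(q)>20: print(r["score"],r["bbox"],np.percentile(q,[1,50,99],axis=0).round(4).tolist())
E
```

```text
time_s: 7.75
eef_pos: [0.538, 0.0402, 0.0632]
ee_rot: [180.0, -0.0, -166.2]
wrist_force: [0.4, -0.1, 0.2]
opening: 0.0002
grip_force: 0.0
time_s: 8.25
eef_pos: [0.5412, 0.0402, 0.1473]
ee_rot: [-179.9, 0.5, -166.2]
wrist_force: [0.2, 0.8, -0.5]
opening: -0.0
grip_force: 0.0
time_s: 8.75
eef_pos: [0.4444, 0.0171, 0.1427]
ee_rot: [180.0, -0.0, -166.2]
wrist_force: [1.1, -0.2, 0.2]
opening: 0.0723
grip_force: 0.0
tcp [-0.02130733  0.03153577] [0.44438538 0.01714295 0.14267462] 0.07233391294560546
```

```bash
python3 -m pendant '[{"x":0,"y":0,"z":0,"wx":0,"wy":0,"wz":0},{"x":0,"y":0,"z":0,"wx":0,"wy":0,"wz":0}]'
python3 - <<'E'
from h import *
b,d=grab_frame("side"); cv2.imwrite("pics/side4.png",cv2.convertScaleAbs(cv2.resize(b[110:230,200:340],None,fx=5,fy=5),alpha=1.8))
E
```

```text
time_s: 9.05
eef_pos: [0.4458, 0.0173, 0.1433]
ee_rot: [-180.0, 0.0, -166.2]
wrist_force: [-0.0, 0.1, -0.5]
opening: 0.0851
grip_force: 0.0
```

View pics/side4.png

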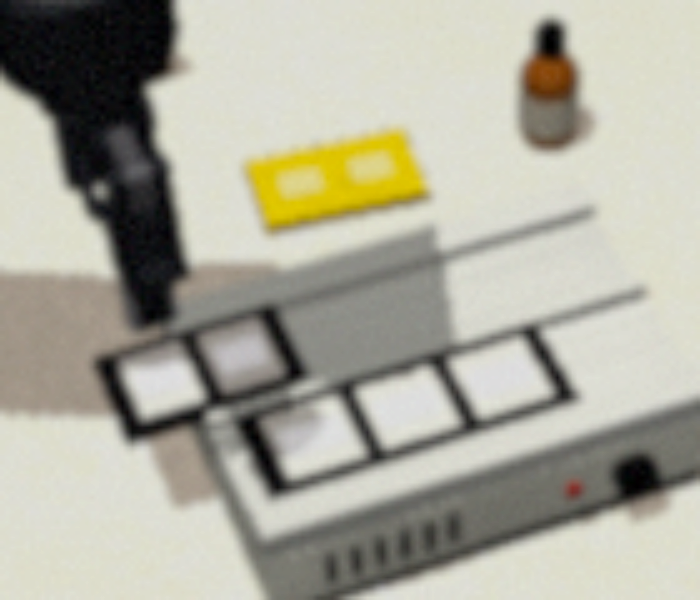

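The case lies flat with nearly half of it sticking out (near end at (97,360)-(130,437)). I'll lower the open fingers around it, 2 mm further out, and grip.

```bash
P="python3 -m pendant"
$P '[{"x":-2,"y":-0.5,"z":-20,"wx":0,"wy":0,"wz":0},{"x":-2,"y":-0.5,"z":-45,"wx":0,"wy":0,"wz":0},{"x":-2,"y":-0.5,"z":-65,"wx":0,"wy":0,"wz":0},{"x":-2,"y":-0.5,"z":-85,"wx":0,"wy":0,"wz":0},{"x":-2,"y":-0.5,"z":-95,"wx":0,"wy":0,"wz":0}]'
$P '[{"x":0,"y":0,"z":-4,"wx":0,"wy":0,"wz":0},{"x":0,"y":0,"z":-7,"wx":0,"wy":0,"wz":0},{"x":0,"y":0,"z":-7,"wx":0,"wy":0,"wz":0},{"x":0,"y":0,"z":-7,"wx":0,"wy":0,"wz":0},{"x":0,"y":0,"z":-7,"wx":0,"wy":0,"wz":0}]'
$P '[{"x":0,"y":0,"z":0,"wx":0,"wy":0,"wz":0},{"x":0,"y":0,"z":0,"wx":0,"wy":0,"wz":0},{"x":0,"y":0,"z":0,"wx":0,"wy":0,"wz":0},{"x":0,"y":0,"z":0,"wx":0,"wy":0,"wz":0},{"x":0,"y":0,"z":0,"wx":0,"wy":0,"wz":0}]' 0.6 40
$P '[{"x":0,"y":0,"z":0,"wx":0,"wy":0,"wz":0},{"x":0,"y":0,"z":0,"wx":0,"wy":0,"wz":0}]'
```

```text
time_s: 9.6
eef_pos: [0.4419, 0.0168, 0.0466]
ee_rot: [180.0, -0.2, -166.2]
wrist_force: [0.0, -0.4, -0.4]
opening: 0.0855
grip_force: 0.0
time_s: 10.1
eef_pos: [0.4436, 0.0166, 0.042]
ee_rot: [-180.0, 0.1, -166.2]
wrist_force: [0.2, 0.6, 0.1]
opening: 0.0852
grip_force: 0.0
time_s: 10.6
eef_pos: [0.443, 0.0166, 0.0416]
ee_rot: [-180.0, 0.0, -166.2]
wrist_force: [-0.6, -0.4, 3.9]
opening: 0.0513
grip_force: 42.5
time_s: 10.8
eef_pos: [0.443, 0.0167, 0.0415]
ee_rot: [-180.0, 0.0, -166.2]
wrist_force: [-1.5, 0.1, 5.0]
opening: 0.051
grip_force: 42.6
```

```bash
P="python3 -m pendant"
$P '[{"x":0,"y":0,"z":3,"wx":0,"wy":0,"wz":0},{"x":0,"y":0,"z":8,"wx":0,"wy":0,"wz":0},{"x":0,"y":0,"z":16,"wx":0,"wy":0,"wz":0},{"x":0,"y":0,"z":26,"wx":0,"wy":0,"wz":0},{"x":0,"y":0,"z":36,"wx":0,"wy":0,"wz":0}]'
$P '[{"x":0,"y":0,"z":12,"wx":0,"wy":0,"wz":0},{"x":0,"y":0,"z":26,"wx":0,"wy":0,"wz":0},{"x":0,"y":0,"z":40,"wx":0,"wy":0,"wz":0},{"x":0,"y":0,"z":50,"wx":0,"wy":0,"wz":0},{"x":0,"y":0,"z":50,"wx":0,"wy":0,"wz":0}]'
$P '[{"x":0,"y":0,"z":0,"wx":0,"wy":0,"wz":0},{"x":0,"y":0,"z":0,"wx":0,"wy":0,"wz":0},{"x":0,"y":0,"z":0,"wx":0,"wy":0,"wz":0}]'
python3 - <<'E'
from h import *
a=np.radians(13.8);ex=np.array([np.cos(a),np.sin(a)]);ey=np.array([-ex[1],ex[0]])
s=get_state();E=s["eef_pos"][:2]; print(s["joints"].round(1))
for n in("side","top"):
    b,d=grab_frame(n)
    if n=="side": cv2.imwrite("pics/side5.png",cv2.convertScaleAbs(cv2.resize(b[90:210,170:310],None,fx=5,fy=5),alpha=1.8))
    P,u,v=pts(n,d); q=(P[:,:2]-E)@np.c_[ex,ey]
    for r in silhouettes("case",n):
        M=np.array(r["mask"])&(d>0); P,u,v=pts(n,d,M); k=P[:,2]>.1; P=P[k]
        if len(P)<20: continue
        q=(P[:,:2]-E)@np.c_[ex,ey]; k=(abs(q[:,1])<.03)&(abs(P[:,2]-np.median(P[:,2]))<.012); q=q[k]; P=P[k]
        c,*_=np.linalg.lstsq(np.c_[q,np.ones(len(q))],P[:,2],rcond=None)
        print(n,r["score"],r["bbox"],np.percentile(q,[1,50,99],axis=0).round(4).tolist(),"plane",c.round(3))
E
```

```text
time_s: 11.3
eef_pos: [0.443, 0.0167, 0.0782]
ee_rot: [-180.0, 0.0, -166.2]
wrist_force: [0.0, 0.1, -0.7]
opening: 0.0515
grip_force: 42.1
time_s: 11.8
eef_pos: [0.4445, 0.0166, 0.1294]
ee_rot: [-179.9, 0.2, -166.2]
wrist_force: [-0.7, 0.0, -0.3]
opening: 0.0512
grip_force: 42.1
time_s: 12.1
eef_pos: [0.4422, 0.0167, 0.1265]
ee_rot: [180.0, -0.1, -166.2]
wrist_force: [0.2, -0.4, -0.5]
opening: 0.0515
grip_force: 42.1
[  -3.5    5.5  122.1    0.    52.5 -107.3]
side 0.71 [211.8, 147.0, 256.4, 166.6] [[-0.0146, -0.0269], [0.0464, -0.0049], [0.0737, 0.0239]] plane [0.006 0.023 0.153]
```

View pics/side5.png

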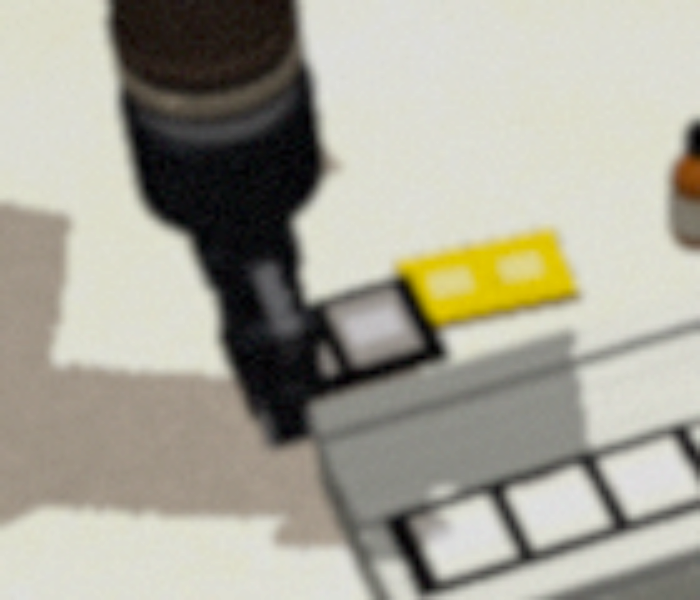

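The case is held level by its near half; its free end shows at (410,285)-(445,350). I'll carry it over to the slide box.

```bash
P="python3 -m pendant"
$P '[{"x":-1,"y":-10,"z":0,"wx":0,"wy":0,"wz":0},{"x":-2,"y":-28,"z":0,"wx":0,"wy":0,"wz":0},{"x":-3,"y":-54,"z":0,"wx":0,"wy":0,"wz":0},{"x":-5,"y":-84,"z":0,"wx":0,"wy":0,"wz":0.006},{"x":-7,"y":-116,"z":0,"wx":0,"wy":0,"wz":0.012}]'
$P '[{"x":-2,"y":-32,"z":0,"wx":0,"wy":0,"wz":0},{"x":-4,"y":-64,"z":0,"wx":0,"wy":0,"wz":0},{"x":-6,"y":-96,"z":0,"wx":0,"wy":0,"wz":0},{"x":-8,"y":-128,"z":0,"wx":0,"wy":0,"wz":0},{"x":-10,"y":-156,"z":0,"wx":0,"wy":0,"wz":0}]'
$P '[{"x":-2,"y":-28,"z":0,"wx":0,"wy":0,"wz":0},{"x":-3,"y":-52,"z":0,"wx":0,"wy":0,"wz":0},{"x":-4,"y":-70,"z":0,"wx":0,"wy":0,"wz":0},{"x":-5,"y":-82,"z":0,"wx":0,"wy":0,"wz":0},{"x":-5,"y":-90,"z":0,"wx":0,"wy":0,"wz":0}]'
$P '[{"x":0,"y":0,"z":-10,"wx":0,"wy":0,"wz":0},{"x":0,"y":0,"z":-25,"wx":0,"wy":0,"wz":0},{"x":0,"y":0,"z":-40,"wx":0,"wy":0,"wz":0},{"x":0,"y":0,"z":-40,"wx":0,"wy":0,"wz":0},{"x":0,"y":0,"z":-40,"wx":0,"wy":0,"wz":0}]'
$P '[{"x":0,"y":0,"z":0,"wx":0,"wy":0,"wz":0},{"x":0,"y":0,"z":0,"wx":0,"wy":0,"wz":0}]'
python3 - <<'E'
from h import *
s=get_state();T=s["eef_pos"][:2]; print(s["joints"].round(1),s["ee_rot"],s["eef_pos"])
a=np.radians(s["ee_rot"][2]+180);ex=np.array([np.cos(a),np.sin(a)]);ey=np.array([-ex[1],ex[0]])
for n in("side","top"):
    b,d=grab_frame(n)
    if n=="side": cv2.imwrite("pics/side6.png",cv2.convertScaleAbs(cv2.resize(b[280:400,180:320],None,fx=5,fy=5),alpha=1.8))
    P,u,v=pts(n,d); q=(P[:,:2]-T)@np.c_[ex,ey]
    k=(abs(P[:,2]-.111)<.012)&(abs(q[:,1])<.035)&(q[:,0]>.015)&(q[:,0]<.1)
    if k.sum()>20: print(n,"case top",k.sum(),np.percentile(q[k],[1,50,99],axis=0).round(4).tolist(),np.median(P[k,2]))
    k=(P[:,2]>.02)&(P[:,2]<.06)&(abs(q[:,1])<.035)&(q[:,0]>.015)&(q[:,0]<.12)
    if k.sum()>20: print(n,"box",k.sum(),np.percentile(q[k],[1,50,99],axis=0).round(4).tolist(),np.median(P[k,2]))
E
```

```text
time_s: 12.8
eef_pos: [0.4356, -0.1007, 0.1273]
ee_rot: [-180.0, 0.0, -165.4]
wrist_force: [0.3, -0.1, -0.9]
opening: 0.0514
grip_force: 42.1
time_s: 13.3
eef_pos: [0.4253, -0.2576, 0.1273]
ee_rot: [-180.0, -0.0, -165.5]
wrist_force: [0.7, 0.5, 0.6]
opening: 0.0512
grip_force: 42.1
time_s: 13.8
eef_pos: [0.4205, -0.3461, 0.1271]
ee_rot: [180.0, -0.0, -165.5]
wrist_force: [-0.0, -0.0, -0.7]
opening: 0.0515
grip_force: 42.1
time_s: 14.3
eef_pos: [0.4202, -0.344, 0.0859]
ee_rot: [179.9, -0.1, -165.4]
wrist_force: [0.5, 0.5, -1.8]
opening: 0.0512
grip_force: 42.1
time_s: 14.5
eef_pos: [0.4214, -0.3456, 0.0879]
ee_rot: [-179.9, 0.0, -165.5]
wrist_force: [0.3, 0.3, 0.5]
opening: 0.0511
grip_force: 42.1
[ -43.9   19.4  110.1   -0.    50.3 -148.5] [-1.79935345e+02  3.92846827e-02 -1.65473458e+02] [ 0.42141392 -0.34561908  0.08787129]
side case top 914 [[0.0173, -0.0262], [0.0467, -0.004], [0.0742, 0.0252]] 0.11495694617427782
side box 506 [[0.0165, -0.0172], [0.0493, -0.0146], [0.0828, -0.0013]] 0.04895620683849655
top case top 379 [[0.0185, -0.0261], [0.0521, 0.0045], [0.0751, 0.0241]] 0.11477295300814117
top box 143 [[0.0158, -0.0141], [0.054, 0.0162], [0.0835, 0.0189]] 0.04815144005972871
```

View pics/side6.png

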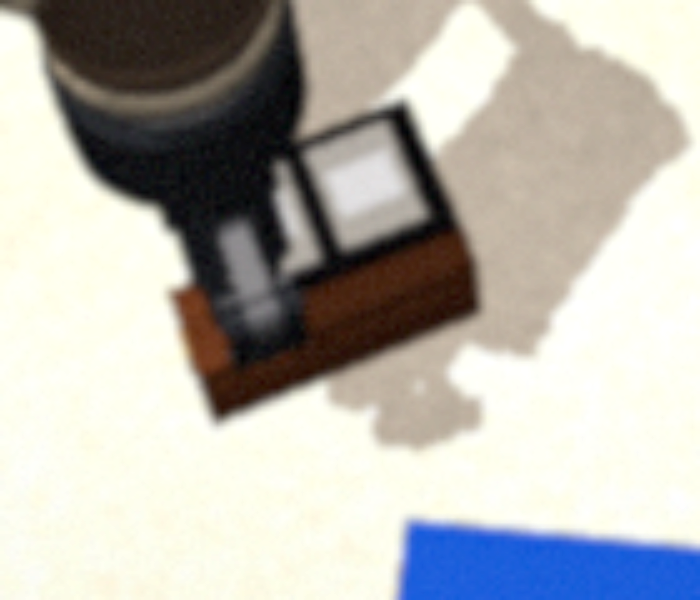

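The case is level over the box. Measurements say it's about 1 mm off, so I'll correct that while lowering.

```bash
P="python3 -m pendant"
$P '[{"x":-1,"y":1,"z":-10,"wx":0,"wy":0,"wz":0},{"x":-1,"y":1,"z":-22,"wx":0,"wy":0,"wz":0},{"x":-1,"y":1,"z":-34,"wx":0,"wy":0,"wz":0},{"x":-1,"y":1,"z":-44,"wx":0,"wy":0,"wz":0},{"x":-1,"y":1,"z":-50,"wx":0,"wy":0,"wz":0}]'
$P '[{"x":0,"y":0,"z":-1,"wx":0,"wy":0,"wz":0},{"x":0,"y":0,"z":-2,"wx":0,"wy":0,"wz":0},{"x":0,"y":0,"z":-3,"wx":0,"wy":0,"wz":0},{"x":0,"y":0,"z":-3,"wx":0,"wy":0,"wz":0},{"x":0,"y":0,"z":-3,"wx":0,"wy":0,"wz":0}]'
```

```text
time_s: 15.1
eef_pos: [0.4189, -0.3435, 0.0353]
ee_rot: [179.9, -0.1, -165.5]
wrist_force: [0.7, -0.9, -0.9]
opening: 0.0514
grip_force: 42.1
time_s: 15.6
eef_pos: [0.4202, -0.3446, 0.0347]
ee_rot: [-180.0, 0.0, -165.5]
wrist_force: [0.4, -0.5, -0.2]
opening: 0.0511
grip_force: 42.1
```

```bash
P="python3 -m pendant"
$P '[{"x":0,"y":0,"z":-1,"wx":0,"wy":0,"wz":0},{"x":0,"y":0,"z":-2,"wx":0,"wy":0,"wz":0},{"x":0,"y":0,"z":-2,"wx":0,"wy":0,"wz":0}]'
$P '[{"x":0,"y":0,"z":-0.5,"wx":0,"wy":0,"wz":0},{"x":0,"y":0,"z":-1,"wx":0,"wy":0,"wz":0},{"x":0,"y":0,"z":-1,"wx":0,"wy":0,"wz":0}]'
```

```text
time_s: 15.9
eef_pos: [0.4198, -0.3442, 0.0322]
ee_rot: [180.0, -0.0, -165.5]
wrist_force: [0.8, 0.6, -0.6]
opening: 0.0514
grip_force: 42.1
time_s: 16.2
eef_pos: [0.4199, -0.3443, 0.032]
ee_rot: [180.0, -0.0, -165.5]
wrist_force: [-2.2, 1.2, 4.3]
opening: 0.0514
grip_force: 42.6
```

```bash
P="python3 -m pendant"
$P '[{"x":0,"y":0,"z":0,"wx":0,"wy":0,"wz":0},{"x":0,"y":0,"z":0,"wx":0,"wy":0,"wz":0}]' - 20
$P '[{"x":0,"y":0,"z":0,"wx":0,"wy":0,"wz":0},{"x":0,"y":0,"z":0,"wx":0,"wy":0,"wz":0},{"x":0,"y":0,"z":0,"wx":0,"wy":0,"wz":0},{"x":0,"y":0,"z":0,"wx":0,"wy":0,"wz":0},{"x":0,"y":0,"z":0,"wx":0,"wy":0,"wz":0}]' -0.8
$P '[{"x":0,"y":0,"z":5,"wx":0,"wy":0,"wz":0},{"x":0,"y":0,"z":20,"wx":0,"wy":0,"wz":0},{"x":0,"y":0,"z":50,"wx":0,"wy":0,"wz":0},{"x":0,"y":0,"z":95,"wx":0,"wy":0,"wz":0},{"x":0,"y":0,"z":140,"wx":0,"wy":0,"wz":0}]'
$P '[{"x":-10,"y":40,"z":20,"wx":0,"wy":0,"wz":0},{"x":-20,"y":85,"z":40,"wx":0,"wy":0,"wz":0},{"x":-30,"y":130,"z":60,"wx":0,"wy":0,"wz":0},{"x":-40,"y":175,"z":60,"wx":0,"wy":0,"wz":0},{"x":-50,"y":220,"z":60,"wx":0,"wy":0,"wz":0}]'
python3 - <<'E'
from h import *
E0=np.array([.4487,-.338]);a=np.radians(14.5);ex=np.array([np.cos(a),np.sin(a)]);ey=np.array([-ex[1],ex[0]])
for n in("side","top"):
    b,d=grab_frame(n)
    if n=="side": cv2.imwrite("pics/side7.png",cv2.convertScaleAbs(cv2.resize(b[280:400,180:320],None,fx=5,fy=5),alpha=1.8))
    P,u,v=pts(n,d); q=(P[:,:2]-E0)@np.c_[ex,ey]; near=(abs(q[:,0])<.08)&(abs(q[:,1])<.05)
    for nm,k in(("case",near&(abs(P[:,2]-.0605)<.0055)),("box",near&(P[:,2]>.015)&(P[:,2]<.054))):
        print(n,nm,np.percentile(q[k],[1,50,99],axis=0).round(4).tolist(),cv2.minAreaRect((q[k]*1000).astype(np.float32)),np.median(P[k,2]))
    for t in("long_case","square_box","oil_bottle"):
        print(n,t,[(np.array(r["bbox"]).round().tolist(),round(r["score"],2)) for r in find_in(t,n)[:2]])
E
```

```text
time_s: 16.4
eef_pos: [0.4199, -0.3443, 0.0319]
ee_rot: [180.0, -0.0, -165.5]
wrist_force: [-1.2, 1.1, 4.0]
opening: 0.0509
grip_force: 42.7
time_s: 16.9
eef_pos: [0.4198, -0.3443, 0.0311]
ee_rot: [180.0, -0.0, -165.5]
wrist_force: [-1.2, -0.7, -0.5]
opening: 0.0767
grip_force: 0.0
time_s: 17.4
eef_pos: [0.4195, -0.344, 0.1733]
ee_rot: [180.0, -0.0, -165.5]
wrist_force: [0.7, 0.0, -0.3]
opening: 0.077
grip_force: 0.0
time_s: 17.9
eef_pos: [0.37, -0.1231, 0.2335]
ee_rot: [-179.9, 0.2, -165.5]
wrist_force: [1.1, 0.4, 0.4]
opening: 0.077
grip_force: 0.0
side case [[-0.0436, -0.0252], [-0.0005, -0.0006], [0.0445, 0.0261]] ((0.4651145935058594, 0.834747314453125), (53.882999420166016, 90.01148223876953), 89.79100799560547) 0.058818528654982716
side box [[-0.0553, -0.0248], [-0.0107, -0.0161], [0.0547, 0.0176]] ((-0.22213363647460938, -3.1923465728759766), (111.46868133544922, 43.97812271118164), 0.6721705794334412) 0.04175836556979584
side long_case [([251.0, 174.0, 314.0, 210.0], 0.95)]
side square_box [([199.0, 104.0, 235.0, 134.0], 0.83)]
side oil_bottle [([301.0, 117.0, 313.0, 140.0], 0.72)]
top case [[-0.0451, -0.0263], [-0.0007, -0.0005], [0.0449, 0.025]] ((-4.910682678222656, -1.1490974426269531), (101.59265899658203, 52.67160415649414), 0.9658014178276062) 0.05876393902743282
top box [[-0.0564, -0.0228], [-0.0132, 0.0048], [0.0554, 0.0248]] ((-0.7618751525878906, 0.24544715881347656), (112.96572875976562, 49.47520446777344), 0.9522256851196289) 0.050077367793953775
top long_case [([248.0, 198.0, 282.0, 250.0], 0.74)]
top square_box [([120.0, 260.0, 159.0, 296.0], 0.95)]
top oil_bottle [([173.0, 182.0, 186.0, 195.0], 0.64), ([217.0, 174.0, 289.0, 265.0], 0.41)]
```

View pics/side7.png

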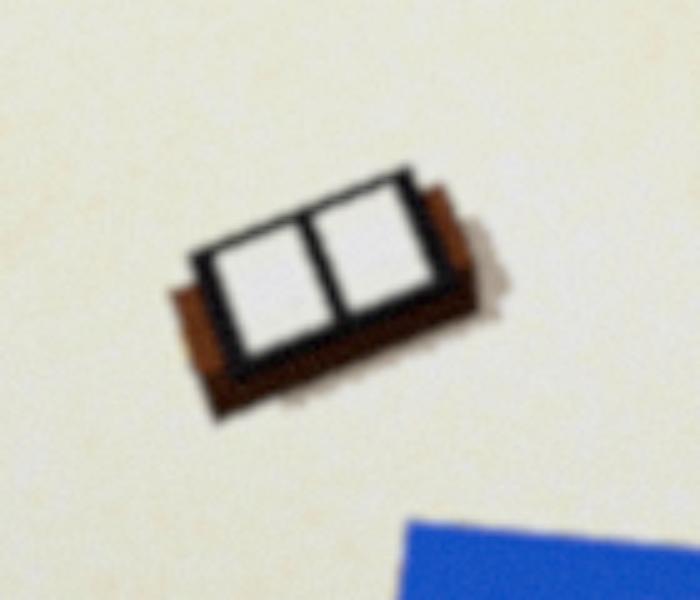

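The case lies flat, centred and lined up on the box (picture centre about (320,270)), with brown showing equally at both ends. The bystanders haven't moved. I'll let the arm settle and hand the job in.

```bash
python3 -m pendant '[{"x":0,"y":0,"z":0,"wx":0,"wy":0,"wz":0},{"x":0,"y":0,"z":0,"wx":0,"wy":0,"wz":0},{"x":0,"y":0,"z":0,"wx":0,"wy":0,"wz":0}]' && python3 -c "
from rig import *
print(job_done())"
```

```text
time_s: 18.6
eef_pos: [0.3698, -0.1248, 0.2311]
ee_rot: [180.0, -0.0, -165.5]
wrist_force: [0.2, 0.3, -0.6]
opening: 0.0769
grip_force: 0.0
the job is handed in; nothing more can be done
None
```

The short case now lies flat on the narrow wooden slide box, centred to about 1 mm and lined up lengthwise; the bystanders were left where they stood, and the job was handed in at about 19 s.

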